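# Set up the sauce rail for service

## Task

Set up the steel sauce rail for service, each sauce with what finishes it: stand the mustard-yellow squeeze bottle in the empty well directly behind the green tub, the red spice jar in the one behind the orange tub and the steel shaker in the one behind the cream tub, and set the ramekin for the dip the right way up on the middle of the green tub's lid. Everything is to stand upright at the bottom of its well or flat on the lid, set down rather than dropped. Leave the tubs in their wells, and the timer and the glass where they are.

Things in the scene. Friction and masses are not known exactly. Their poses are not given: they have to be found in the camera images.
- rail: Steel counter rail, 206 (x) x 338 (y) mm, deck top 42 mm up. Origin: centre of underside; x away from robot, y left. Round wells, 5 mm deck over a solid floor 6 mm above the counter: front row (82 mm wide, tubs in them) at x = -0.050, back row (80 mm wide, empty) at x = 0.055; each at y = 0.110, 0, -0.110, so a tub's back well has the tub's y. Stands left or right, the board on the other side.
- tub_green: Lidded plastic sauce tub, round, 72 mm high, 84 mm across its flat off-white lid (8 mm thick), body tapering to the bottom; body and round sticker on the lid (32 mm) are green. It stands loose in one of the three front wells of the rail (which one varies), lid top 78 mm above the counter. Origin: centre of its underside, z up.
- tub_orange: Lidded plastic sauce tub, round, 72 mm high, 84 mm across its flat off-white lid (8 mm thick), body tapering to the bottom; body orange-brown, round sticker on the lid (32 mm) orange. It stands loose in one of the three front wells of the rail (which one varies), lid top 78 mm above the counter. Origin: centre of its underside, z up.
- tub_cream: Lidded plastic sauce tub, round, 72 mm high, 84 mm across its flat off-white lid (8 mm thick), body tapering to the bottom; body pale cream yellow, no sticker on its lid. It stands loose in one of the three front wells of the rail (which one varies), lid top 78 mm above the counter. Origin: centre of its underside, z up.
- bottle: Dull mustard-yellow plastic squeeze bottle with a pointed nozzle, 158 mm high in all, round, 50 mm across from the bottom to 100 mm up, screw cap 38 mm across from 100 to 122 mm up (firm, good to hold), nozzle 16 mm across above, 0.22 kg. Starts on a wooden board (280 x 400 mm, 21 mm thick) beside the rail, 115 mm or more (centres) from its neighbours. Origin: centre of its underside, z up.
- jar: Red-orange spice jar with a pale screw cap, round, 94 mm high, 58 mm across up to 78 mm, cap 52 mm across above, 0.19 kg. Starts on a wooden board (280 x 400 mm, 21 mm thick) beside the rail, 115 mm or more (centres) from its neighbours. Origin: centre of its underside, z up.
- shaker: Plain pale (off-white looking) steel shaker (dredger) with small holes in its domed steel top, round, 104 mm high, 68 mm across at its widest, 0.21 kg. Starts on a wooden board (280 x 400 mm, 21 mm thick) beside the rail, 115 mm or more (centres) from its neighbours. Origin: centre of its underside, z up.
- ramekin: Off-white fluted porcelain ramekin (small open dish), 41 mm high, 68 mm across at the rim and 60 mm at the foot, 0.11 kg; can be taken across its outside. Starts on a wooden board (280 x 400 mm, 21 mm thick) beside the rail, 115 mm or more (centres) from its neighbours. Origin: centre of its underside, z up.
- timer: Red kitchen timer with a white dial, 54 x 62 mm, 66 mm high, standing loose beside the work, right, to be left alone. Origin: centre of its underside.
- tumbler: Clear empty drinking glass, 81 mm across, 92 mm high, standing loose beside the work, left, to be left alone. Origin: centre of its underside.
Things that resemble listed ones, but are neither listed nor needed, are in the scene too. Leave any blue or purple look-alike of the jar alone. Leave any turquoise look-alike of the tub_green alone.

How it is judged:
By the outcome, as a careful person would: the job done as asked, in the order asked, and still so for the second after the job is handed in, with the robot touching nothing.
It also fails if it takes over 96 s, if anything falls off the work surface, if the arm or the gripper's body presses on something with over 40 N, if the wrist force passes 120 N, or if a joint passes its speed limit or range.

## Robot

A 6-joint arm with a two-finger parallel gripper is mounted at the origin on a cart in front of the work surface, level with it; the furniture and walls round the work are solid. World frame = base frame: x ahead of the robot, y to its left, z up, the work surface at z = 0. Lengths are in m, angles in rad, forces in N, time in s.
With the tool pointing down it reaches from about 0.35 to 0.725 m from the base axis. Payload 6 kg.
Tool frame: the origin (TCP) lies at the very end of the fingers, on their centre line; the grasp point (between the pads) lies 19 mm behind it; z points along the fingers, y is the direction in which the jaws open and shut (so a half turn about z gives the same grasp; the last joint's range is limited). The gripper opens to 85 mm and grips with 20 to 120 N. Pads are 22 mm wide; open, the fingers measure 114 mm over their backs; the gripper's body (76 mm by 85 mm) begins 54 mm behind the grasp point. The pads swing forward as they close: fully open they stand 13 mm farther back than shut.
Start: joints at [1.457, 0.04, 0.085, 0, -1.615, -0.334], TCP at [0.26, 0.541, 0.231] pointing down, gripper open.
Joint ranges: [-2.56, 2.56], [-1.29, 2.01], [-1.08, 1.49], [-3.29, 1.98], [-2.81, -0.18], [-2.99, 2.99]. Speed limits (rad/s): [2.57, 2.57, 3.01, 3.14, 3.14, 3.14].

## Interface

Orientations are given as a unit quaternion [x, y, z, w].
In Python, from plant import env, viewer, finder gives the robot as it stands.
- The arm moves only by the shell command python3 -m pendant 'ROWS' [FORCE]. ROWS is JSON, one flat list of numbers, 7 for each row, row after row: the turn, a rotation vector about the world's x, y, z in degrees, then the shift along the world's x, y, z in m, then the opening, from 0 (shut) to 1 (fully open). In form: [ax, ay, az, x, y, z, gripper, ax, ay, az, x, y, z, gripper, ...]. A call has 1 to 5 rows; each row shifts and turns the commanded pose from where the row before left it; what a row does not reach is not made up. A row lasts 1/10 s, in which the tool goes at most 50 mm and 8.59 degrees, less where a joint would pass 70% of its speed; a pose out of reach is approached as far as the arm can. A call with a gripper value outside its range is refused whole. The fingers move at their own pace and stop on an object; FORCE is the grip in N (left out, the last holds). Time passes only in rows, so rows that do not move let the fingers close. It gives the time, the measured TCP pose, the force and the opening at its end, in the units of the state.
- env.observe(): the state, without advancing time (a new reading comes with each control period).
- viewer.snapshot(name): name is "scene" or "side" or "wrist"; returns a dict with "image" (480x640x3 uint8, red, green, blue), "K" (3x3 intrinsics, pixels), "k1" (the pictures are not rectified: a ray, as slopes to the right and down, at radius r is drawn at 1 + k1 r^2 times it, then the intrinsics apply), "position" and "rotation" of the camera in the world; the wrist camera has in their place "T_tool_cam" (4x4, takes a point from camera to tool coordinates, whose origin is the TCP and whose axes are the flange's). Camera axes: x right, y up, looking along -z (the intrinsics and any distortion apply to the point x, -y, -z); pixel columns grow to the right and rows downward; lengths in m; the calibration is good to about 2 mm. A picture is of the moment at which its call begins: read the wrist's pose just before it. There is no depth.
- env.job_done(): hands the job in, once; it reports no verdict.
Trained networks look in the newest picture that a camera, given by its name, has taken for a name from the list of things; names that differ only in an ending like _2 or _b are one class to them, and where a whole thing is asked for, a point or a joint stands for the part that bears it (a point fixed in the world has none). Each returns a list of dicts, best first, with "confidence" (0 to 1); they miss things now and then, are a little off and sometimes report something else, mostly with a low value. They report only what shows in the picture. A call takes as long as a camera call. They do not tell look-alikes from the thing itself.
- finder.find_in(camera, name): "extent" ([left, top, width, height] in pixels, round what is visible of it).
The state is a dict: "t": time; "joints": joint angles; "qd": joint speeds; "joint_torque": joint torques, N m; "ee_pos": TCP position; "orientation": TCP orientation; "force": force on the tool from outside, world axes, zero at the start; "torque": the same for the moment, N m; "finger_gap": finger opening in m.
Only numpy, scipy, OpenCV 4.12 (cv2) and the standard library are available. Lean on these libraries where they do the work, as an engineer would, in place of code of your own. Each camera call takes 0.05 s, during which the arm holds its last target. There are 200 camera calls.

## Working session

There is one attempt and no reset: what is moved stays moved. The work goes in short steps, Python scripts to look and compute and a shell command to move; the robot and the scene stay as the last step left them, time stands still between calls to the robot, and variables do not carry over. Pictures are saved under pics/ and viewed, about 12 in all and at most 16, crops included, and the job is handed in when it is done.

```bash
ls; mkdir -p pics
python3 - <<'E'
from plant import env, viewer, finder
import cv2
print(env.observe())
for n in ("scene","side"):
    s=viewer.snapshot(n); cv2.imwrite(f"pics/{n}0.png",s["image"][:,:,::-1])
    print(n,s["K"],s["k1"],s["position"],s["rotation"])
    for o in "rail tub_green tub_orange tub_cream bottle jar shaker ramekin timer tumbler".split():
        print(o,[(round(d["confidence"],2),[int(v) for v in d["extent"]]) for d in finder.find_in(n,o)][:4])
E
```

```text
pics
{'t': 0.0, 'joints': array([ 1.45666594e+00,  4.08112721e-02,  8.38373240e-02, -4.96594026e-04,
       -1.61551259e+00, -3.33713751e-01]), 'qd': array([-0.00088107,  0.00048804, -0.00263906, -0.00061624, -0.00092888,
        0.00057599]), 'joint_torque': array([ 1.18191700e-03, -3.68195271e+01,  3.47406435e+01,  6.93228096e+00,
       -5.43224596e-03,  8.80691317e-06]), 'ee_pos': array([0.25957933, 0.54057891, 0.23028731]), 'orientation': array([ 9.75036074e-01, -2.22044769e-01, -1.53965529e-04,  8.67194796e-04]), 'force': array([0.19749403, 0.46392253, 0.41453823]), 'torque': array([ 0.01105205, -0.04808866, -0.01158811]), 'finger_gap': 0.08526973941195974}
scene [[537.26848565   0.         307.28091115]
 [  0.         537.26848565 247.78053373]
 [  0.           0.           1.        ]] -0.037769603089287354 [-0.50653752 -0.92806017  0.76467114] [ 0.48128725 -0.22496982 -0.36524898  0.76442419]
rail [(0.71, [261, 254, 145, 80])]
tub_green [(0.94, [400, 318, 36, 41]), (0.61, [344, 288, 29, 22]), (0.53, [266, 221, 20, 32])]
tub_orange [(0.83, [307, 273, 33, 35])]
tub_cream [(0.6
[... 424 characters left out ...]
    0.           1.        ]] -0.06691793314560363 [ 0.01042114 -1.08393559  0.53698085] [ 0.54116925 -0.15526217 -0.20685929  0.8001492 ]
rail [(0.95, [236, 240, 157, 96])]
tub_green [(0.9, [333, 321, 45, 57]), (0.77, [292, 278, 44, 34])]
tub_orange [(0.59, [266, 258, 40, 31])]
tub_cream [(0.78, [244, 241, 39, 29])]
bottle [(0.89, [200, 175, 18, 57]), (0.7, [187, 187, 18, 35]), (0.35, [245, 240, 38, 29])]
jar [(0.98, [352, 207, 20, 36]), (0.92, [249, 181, 19, 27]), (0.63, [273, 204, 18, 37]), (0.52, [293, 277, 42, 34])]
shaker [(0.89, [222, 207, 24, 43])]
ramekin [(0.81, [243, 210, 23, 16])]
timer [(0.64, [377, 308, 34, 47])]
tumbler [(0.81, [185, 186, 19, 35]), (0.21, [235, 241, 154, 94])]
```

Run:
```python
import cv2
a=cv2.imread("pics/scene0.png")[180:380,130:470]; b=cv2.imread("pics/side0.png")[140:390,150:450]
cv2.imwrite("pics/a1.png",cv2.resize(a,None,fx=2.35,fy=2.35,interpolation=cv2.INTER_CUBIC))
cv2.imwrite("pics/b1.png",cv2.resize(b,None,fx=2.4,fy=2.4,interpolation=cv2.INTER_CUBIC))
```

```text
(no output)
```

View pics/a1.png

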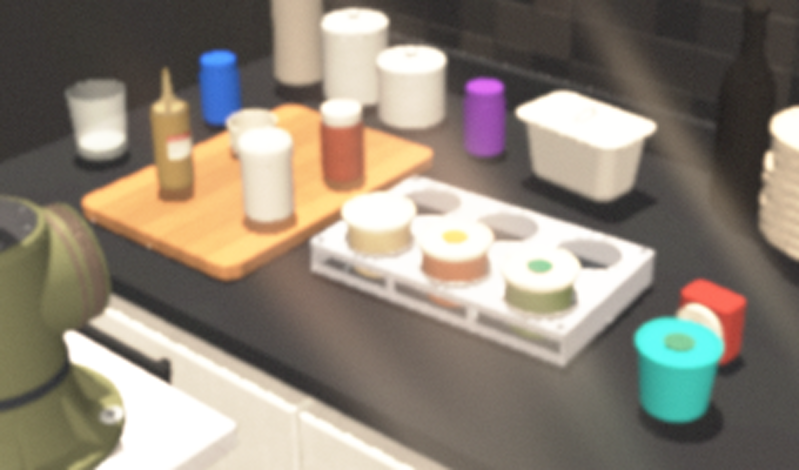

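View pics/b1.png

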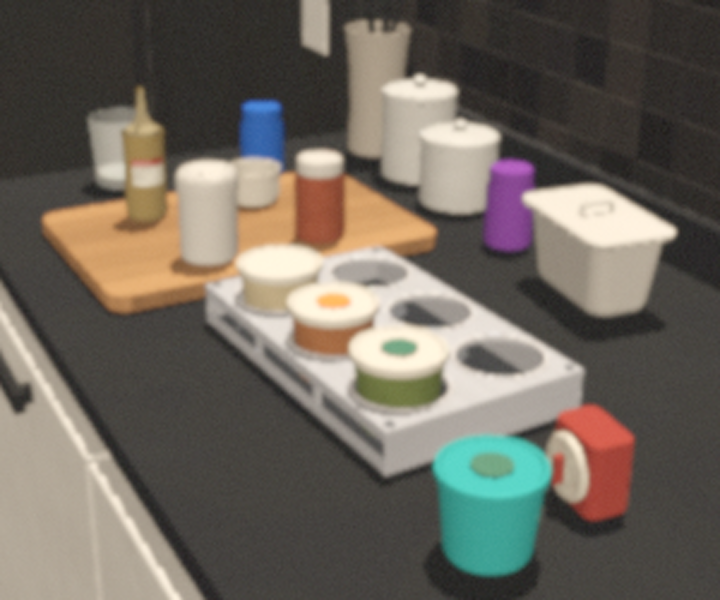

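```bash
cat > h.py <<'E'
import numpy as np, cv2
from scipy.spatial.transform import Rotation as R
from scipy.optimize import least_squares
from plant import env, viewer, finder
def snap(name, save=None):
    o=env.observe(); s=viewer.snapshot(name)
    if name=="wrist":
        T=np.eye(4); T[:3,:3]=R.from_quat(o["orientation"]).as_matrix(); T[:3,3]=o["ee_pos"]
        T=T@np.array(s["T_tool_cam"]); s["Rm"],s["p"]=T[:3,:3],T[:3,3]
    else: s["Rm"],s["p"]=R.from_quat(s["rotation"]).as_matrix(),np.array(s["position"])
    if save: cv2.imwrite(f"pics/{save}.png",s["image"][:,:,::-1])
    return s
def proj(s,P):
    c=(np.atleast_2d(P)-s["p"])@s["Rm"]; u=np.c_[c[:,0],-c[:,1]]/-c[:,2:]
    u=u*(1+s["k1"]*(u**2).sum(1,keepdims=True)); return u*s["K"][0,0]+[s["K"][0,2],s["K"][1,2]]
def back(s,px,z):
    d=(np.atleast_2d(px)-[s["K"][0,2],s["K"][1,2]])/s["K"][0,0]; u=d.copy()
    for _ in range(8): u=d/(1+s["k1"]*(u**2).sum(1,keepdims=True))
    r=np.c_[u[:,0],-u[:,1],-np.ones(len(u))]@s["Rm"].T
    return (s["p"]+r*((z-s["p"][2])/r[:,2])[:,None])[:,:2]
def cyl(x,y,prof):  # prof: list of (radius,z)
    a=np.linspace(0,2*np.pi,40)
    return np.vstack([np.c_[x+r*np.cos(a),y+r*np.sin(a),np.full(40,z)] for r,z in prof])
def ext(s,P):
    u=proj(s,P); return np.r_[u.min(0),u.max(0)]
def fit(obs,prof,x0=(.5,.1)):  # obs: list of (snap, extent)
    f=lambda q:np.concatenate([ext(s,cyl(*q,prof))-np.array([e[0],e[1],e[0]+e[2],e[1]+e[3]]) for s,e in obs])
    r=least_squares(f,x0,loss="soft_l1"); return r.x,f(r.x)
B=.021
PROF=dict(bottle=[(.025,B),(.025,B+.1),(.019,B+.122),(.008,B+.122),(.003,B+.158)],jar=[(.029,B),(.029,B+.078),(.026,B+.094)],
 shaker=[(.034,B),(.034,B+.09),(.015,B+.104)],ramekin=[(.030,B),(.034,B+.041)])
E
python3 - <<'E'
from h import *
np.set_printoptions(precision=3,suppress=True)
sc,si=snap("scene"),snap("side")
E={"bottle":[[193,211,17,46],[200,175,18,57]],"jar":[[264,221,23,35],[273,204,18,37]],"ramekin":[[226,226,19,19],[243,210,23,16]],"shaker":[None,[222,207,24,43]]}
for k,(a,b) in E.items():
    print(k,*fit([(s,e) for s,e in((sc,a),(si,b)) if e],PROF[k]))
for k,(a,b) in {"green":[[344,288,29,22],[292,278,44,34]],"orange":[[307,273,33,35],[266,258,40,31]],"cream":[[275,261,30,36],[244,241,39,29]]}.items():
    print(k,[fit([(s,e)],[(.042,.078)])[0] for s,e in((sc,a),(si,b))])
# lid centres by eye (full image px), z=.078
S=lambda p:[130+p[0]/2.35,180+p[1]/2.35]; D=lambda p:[150+p[0]/2.4,140+p[1]/2.4]
print(back(sc,[S((379,216)),S((455,238)),S((540,267))],.078),back(si,[D((279,266)),D((333,302)),D((399,348))],.078))
print("rail corners scene",back(sc,[S((418,180)),S((653,252)),S((560,343)),S((314,247))],.042))
print("rail corners side",back(si,[D((378,248)),D((581,368)),D((384,455)),D((208,287))],.042))
print("board",back(sc,[S((85,200)),S((295,106)),S((432,152)),S((228,268))],.021))
print("timer,tumbler",back(sc,[S((710,350)),S((103,150))],0))
E
```

```text
bottle [0.432 0.255] [-0.414 -1.834  2.24   4.004 -1.23  -0.389  0.408 -0.791]
jar [0.592 0.102] [ 1.525  0.895 -1.864  1.096 -0.913 -2.517  2.34  -0.645]
ramekin [0.573 0.254] [-0.281  0.369  1.905  1.054 -0.121 -5.387 -0.238 -1.577]
shaker [0.45 0.1 ] [-1.558 -0.657  1.776  0.342]
green [array([ 0.445, -0.307]), array([ 0.437, -0.348])]
orange [array([ 0.401, -0.233]), array([ 0.432, -0.24 ])]
cream [array([ 0.396, -0.128]), array([ 0.425, -0.142])]
[[ 0.448 -0.087]
 [ 0.462 -0.187]
 [ 0.468 -0.296]] [[ 0.453 -0.094]
 [ 0.462 -0.192]
 [ 0.47  -0.299]]
rail corners scene [[ 0.602 -0.019]
 [ 0.627 -0.344]
 [ 0.407 -0.363]
 [ 0.395 -0.034]]
rail corners side [[ 0.604 -0.019]
 [ 0.629 -0.344]
 [ 0.406 -0.389]
 [ 0.403 -0.034]]
board [[0.326 0.305]
 [0.71  0.304]
 [0.712 0.046]
 [0.324 0.037]]
timer,tumbler [[ 0.548 -0.462]
 [ 0.462  0.445]]
```

```bash
python3 -m pendant '[0,0,2.5,0.014,-0.029,0.01,1,0,0,2.5,0.014,-0.029,0.01,1,0,0,2.5,0.014,-0.029,0.01,1,0,0,2.5,0.014,-0.029,0.01,1,0,0,2.5,0.014,-0.029,0.01,1]'; python3 -m pendant '[0,0,2.5,0.014,-0.029,0.01,1,0,0,2.5,0.014,-0.029,0.01,1,0,0,2.5,0.014,-0.029,0.01,1,0,0,2.5,0.014,-0.029,0.01,1,0,0,3,0.014,-0.029,0.01,1]'
python3 - <<'E'
from h import *
s=snap("wrist","w1"); print(s["T_tool_cam"],s["K"],s["k1"])
for o in "bottle jar shaker ramekin".split():
    print(o,[(round(d["confidence"],2),[int(v) for v in d["extent"]]) for d in finder.find_in("wrist",o)][:4])
    print(ext(s,cyl(*dict(bottle=(.432,.255),jar=(.592,.102),shaker=(.45,.1),ramekin=(.573,.254))[o],PROF[o])).round())
E
```

```text
t: 1.7
ee_pos: [0.3301, 0.3946, 0.2818]
orientation: [0.994, -0.114, 0.0, -0.0]
force: [0.2, 0.0, -0.3]
finger_gap: 0.0852
t: 2.2
ee_pos: [0.4001, 0.2495, 0.332]
orientation: [1.0, -0.0, 0.0, -0.0]
force: [0.6, 0.6, 0.2]
finger_gap: 0.0853
[[ 1.23229269e-03  9.63202416e-01  2.68774231e-01  6.79868270e-02]
 [ 9.99999139e-01 -1.06595337e-03 -7.64815753e-04 -5.78556389e-05]
 [-4.50171582e-04  2.68774942e-01 -9.63202901e-01 -1.41729515e-01]
 [ 0.00000000e+00  0.00000000e+00  0.00000000e+00  1.00000000e+00]] [[393.57003324   0.         321.24844214]
 [  0.         393.57003324 235.79255095]
 [  0.           0.           1.        ]] 0.0129088813689748
bottle [(0.62, [289, 132, 57, 60])]
[287. 136. 343. 196.]
jar [(0.59, [442, 0, 77, 32])]
[438. -78. 543.  31.]
shaker [(0.73, [427, 99, 103, 79]), (0.31, [66, 86, 112, 92])]
[424. 107. 526. 185.]
ramekin [(0.61, [286, 0, 70, 54])]
[280. -33. 353.  52.]
```

View pics/w1.png

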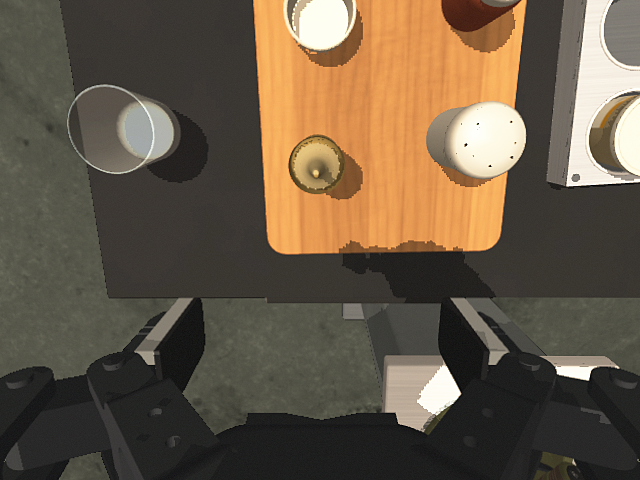

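Run:
```python
from h import *
s=snap("wrist")
print("tip",back(s,[[316,173]],.179), "bottle",fit([(s,[289,134,55,59])],PROF["bottle"]))
print("shaker",fit([(s,[427,101,99,82])],PROF["shaker"]))
e=[[557,186],[587,0]]
print("rail left edge",back(s,e,.042))
```

```text
tip [[0.43398732 0.25459758]] bottle (array([0.43414034, 0.25488697]), array([-0.76027395, -0.26082456,  0.76045343,  0.24482696]))
shaker (array([0.45238187, 0.10142645]), array([-2.40556305,  1.66381085,  1.08208564, -2.06843141]))
rail left edge [[ 0.40323416 -0.00686023]
 [ 0.58300595 -0.006128  ]]
```

```bash
python3 -m pendant '[0,0,0,0.034,0.005,0,1,0,0,0,0,0,-0.05,1,0,0,0,0,0,-0.05,1,0,0,0,0,0,-0.05,1,0,0,0,0,0,-0.03,1]' 60; python3 -m pendant '[0,0,0,0,0,-0.02,1,0,0,0,0,0,-0.009,1,0,0,0,0,0,0,1]'
python3 - <<'E'
from h import *
snap("wrist","w2")
E
```

```text
t: 3.0
ee_pos: [0.4317, 0.2555, 0.1459]
orientation: [1.0, -0.001, -0.002, 0.002]
force: [-0.0, 0.2, 0.0]
finger_gap: 0.0852
t: 3.3
ee_pos: [0.433, 0.2559, 0.121]
orientation: [1.0, -0.001, -0.001, 0.001]
force: [-0.2, 0.4, 0.0]
finger_gap: 0.0855
```

View pics/w2.png

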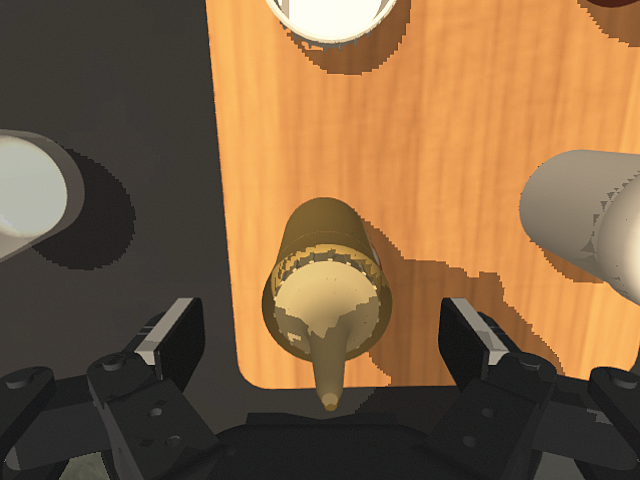

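```bash
python3 -m pendant '[0,0,0,0,0,0,0.3,0,0,0,0,0,0,0.2,0,0,0,0,0,0,0.2,0,0,0,0,0,0,0.2,0,0,0,0,0,0,0.2]' 50; python3 -m pendant '[0,0,0,0,0,0,0.2,0,0,0,0,0,0,0.2,0,0,0,0,0,0,0.2,0,0,0,0,0,0,0.2]'
```

```text
t: 3.85
ee_pos: [0.4353, 0.2557, 0.1258]
orientation: [1.0, -0.001, 0.002, -0.001]
force: [-0.8, -2.9, 9.2]
finger_gap: 0.0343
t: 4.25
ee_pos: [0.4353, 0.2557, 0.1258]
orientation: [1.0, -0.001, 0.002, -0.001]
force: [-0.8, -3.3, 11.1]
finger_gap: 0.0338
```

```bash
python3 -m pendant '[0,0,0,0,0,0.005,0.2,0,0,0,0,0,0.015,0.2,0,0,0,0,0,0.03,0.2,0,0,0,0,0,0.0,0.2]' 60
python3 - <<'E'
from h import *
snap("wrist","w3"); s=snap("side"); cv2.imwrite("pics/s3.png",cv2.resize(s["image"][120:330,160:400,::-1],None,fx=2.5,fy=2.5))
a=cv2.imread("pics/w3.png")[200:,100:540]; b=cv2.imread("pics/s3.png")
cv2.imwrite("pics/c3.png",np.hstack([cv2.resize(a,(400,300)),cv2.resize(b,(400,300))]))
E
```

```text
t: 4.65
ee_pos: [0.4354, 0.2568, 0.1775]
orientation: [1.0, -0.001, 0.003, -0.002]
force: [-0.0, -0.9, -1.1]
finger_gap: 0.0332
```

View pics/c3.png

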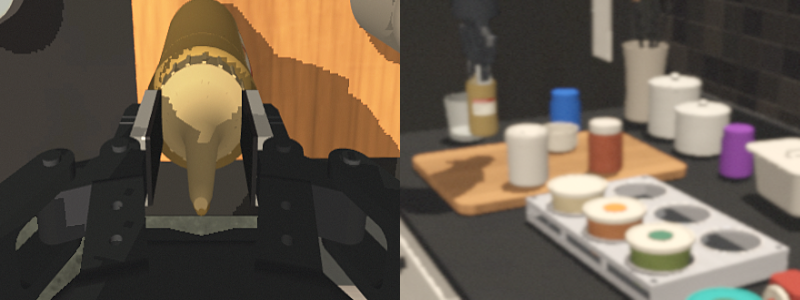

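```bash
python3 -m pendant '[0,0,0,0,0,0.05,0.2,0,0,0,0.01,-0.02,0.04,0.2,0,0,0,0.011,-0.042,0.015,0.2,0,0,0,0.011,-0.042,0,0.2,0,0,0,0.011,-0.042,0,0.2]'; python3 -m pendant '[0,0,0,0.011,-0.042,0,0.2,0,0,0,0.011,-0.042,0,0.2,0,0,0,0.011,-0.042,0,0.2,0,0,0,0.011,-0.042,0,0.2,0,0,0,0.011,-0.042,0,0.2]';python3 -m pendant '[0,0,0,0.011,-0.042,0,0.2,0,0,0,0.011,-0.042,0,0.2,0,0,0,0.011,-0.042,0,0.2,0,0,0,0.0,-0.042,0,0.2,0,0,0,0,0,0,0.2]'
python3 - <<'E'
from h import *
print(env.observe()["joints"])
s=snap("wrist","w4")
E
```

```text
t: 5.25
ee_pos: [0.4767, 0.1087, 0.277]
orientation: [1.0, -0.001, -0.0, -0.0]
force: [2.2, 1.0, -2.5]
finger_gap: 0.0334
t: 5.75
ee_pos: [0.5316, -0.1018, 0.2762]
orientation: [1.0, -0.001, -0.001, -0.0]
force: [1.0, 1.5, -1.1]
finger_gap: 0.0329
t: 6.25
ee_pos: [0.5638, -0.2722, 0.2743]
orientation: [1.0, -0.004, -0.003, -0.0]
force: [-0.2, 0.1, -1.1]
finger_gap: 0.0333
[-1.30436627e-01  1.23478456e-01  2.51316449e-01  2.98412856e-04
 -1.70364909e+00  1.69353773e+00]
```

View pics/w4.png

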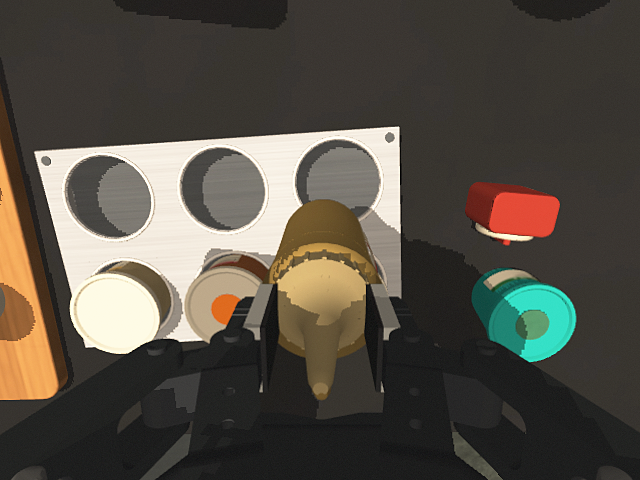

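Run:
```python
from h import *
s=snap("wrist")
g=cv2.cvtColor(s["image"],cv2.COLOR_RGB2GRAY)
W=[]
for e in ([65,154,90,87],[180,145,88,89],[295,138,88,None]):
    f=lambda q:[a-b for a,b,k in zip(ext(s,cyl(*q,[(.040,.042)])),[e[0],e[1],e[0]+e[2],e[1]+(e[3] or 0)],[1,1,1,e[3]]) if k]
    r=least_squares(f,(.6,-.2)); W.append(r.x); print(r.x,np.round(r.fun,1))
W=np.array(W); d=W[0]-W[2]; print("spacing",np.linalg.norm(W[0]-W[1]),np.linalg.norm(d),"yaw",np.degrees(np.arctan2(-d[0],d[1])))
print("corners",back(s,[[36,151],[399,127]],.042)); print("ee",env.observe()["ee_pos"])
```

```text
[ 0.56473487 -0.06787818] [ 2.6  2.1 -2.7 -2.5]
[ 0.57202137 -0.17738813] [ 2.   2.7 -2.  -3.2]
[ 0.58035925 -0.2872037 ] [ 2.  -0.1 -2. ]
spacing 0.10975209399238513 0.21988134045990998 yaw 4.074772387260291
corners [[ 0.60948078 -0.00650834]
 [ 0.62969266 -0.34174412]]
ee [ 0.56435216 -0.26891272  0.27537565]
```

```bash
python3 -m pendant '[0,0,2,0.016,-0.018,0,0.2,0,0,2,0,0,-0.045,0.2,0,0,0,0,0,-0.045,0.2,0,0,0,0,0,-0.04,0.2,0,0,0,0,0,-0.015,0.2]'; python3 -m pendant '[0,0,0,0,0,-0.007,0.2,0,0,0,0,0,-0.003,0.2,0,0,0,0,0,0,0.2]'; python3 -m pendant '[0,0,0,0,0,-0.003,0.2,0,0,0,0,0,0,0.2]'
```

```text
t: 6.85
ee_pos: [0.5787, -0.2838, 0.1265]
orientation: [0.999, 0.034, -0.004, -0.002]
force: [0.5, 0.3, -2.7]
finger_gap: 0.0334
t: 7.15
ee_pos: [0.5817, -0.2863, 0.1245]
orientation: [0.999, 0.034, 0.001, 0.001]
force: [0.2, 1.2, -1.8]
finger_gap: 0.0333
t: 7.35
ee_pos: [0.5812, -0.2862, 0.1202]
orientation: [0.999, 0.033, 0.001, 0.0]
force: [-0.1, 0.7, -1.8]
finger_gap: 0.0335
```

```bash
python3 -m pendant '[0,0,0,0,0,-0.003,0.2,0,0,0,0,0,0,0.2]'; python3 -m pendant '[0,0,0,0,0,-0.003,0.2,0,0,0,0,0,0,0.2]';python3 -m pendant '[0,0,0,0,0,-0.002,0.2,0,0,0,0,0,0,0.2]'
```

```text
t: 7.55
ee_pos: [0.5806, -0.2861, 0.116]
orientation: [0.999, 0.033, -0.0, -0.0]
force: [0.0, 0.3, -1.5]
finger_gap: 0.0334
t: 7.75
ee_pos: [0.5805, -0.2861, 0.1127]
orientation: [0.999, 0.033, -0.0, -0.0]
force: [-0.5, 0.3, -2.2]
finger_gap: 0.0333
t: 7.95
ee_pos: [0.5808, -0.2862, 0.1112]
orientation: [0.999, 0.034, 0.0, 0.0]
force: [-0.2, -0.1, -1.5]
finger_gap: 0.0331
```

```bash
python3 -m pendant '[0,0,0,0,0,-0.002,0.2,0,0,0,0,0,0,0.2]'; python3 -m pendant '[0,0,0,0,0,-0.002,0.2,0,0,0,0,0,0,0.2]'
python3 - <<'E'
from h import *
s=snap("side"); cv2.imwrite("pics/s5.png",cv2.resize(s["image"][180:340,220:400,::-1],None,fx=3,fy=3))
E
```

```text
t: 8.15
ee_pos: [0.5813, -0.2865, 0.111]
orientation: [0.999, 0.034, 0.001, 0.001]
force: [-1.2, 0.9, 4.6]
finger_gap: 0.0335
t: 8.35
ee_pos: [0.5819, -0.2867, 0.111]
orientation: [0.999, 0.034, 0.002, 0.001]
force: [-2.5, 2.1, 10.8]
finger_gap: 0.0331
```

View pics/s5.png

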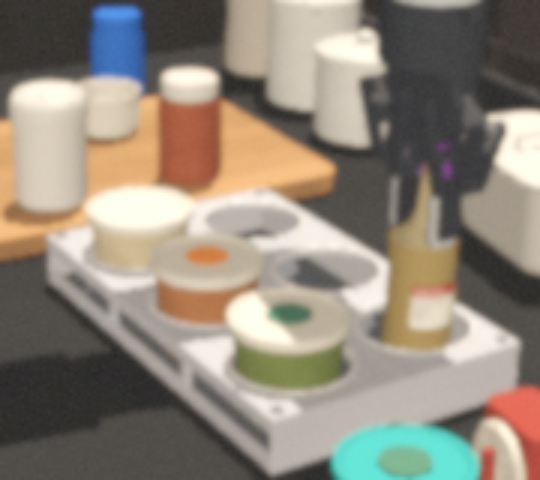

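```bash
python3 -m pendant '[0,0,0,0,0,0.003,0.2,0,0,0,0,0,0,0.5,0,0,0,0,0,0,0.8,0,0,0,0,0,0.0,0.9,0,0,0,0,0,0.01,0.9]'; python3 -m pendant '[0,0,0,0,0,0.03,1,0,0,0,0,0,0.05,1,0,0,0,0,0,0.05,1,0,0,0,0,0.02,0.03,1,0,0,0,0,0.045,0,1]'; python3 -m pendant '[0,0,0,0,0.048,0,1,0,0,0,0,0.048,0,1,0,0,0,0,0.048,0,1,0,0,0,0,0.048,0,1,0,0,0,-0.02,0.04,0,1]'; python3 -m pendant '[0,0,0,-0.02,0.045,0,1,0,0,0,-0.02,0.02,0,1,0,0,0,0,0,0,1]'
python3 - <<'E'
from h import *
o=env.observe(); print(o["ee_pos"])
s=snap("wrist","w6")
for o,x in (("jar",(.59,.1)),("ramekin",(.57,.25)),("shaker",(.45,.1))):
    for d in finder.find_in("wrist",o)[:3]: print(o,round(d["confidence"],2),np.round(d["extent"]),*fit([(s,d["extent"])],PROF[o],x))
E
```

```text
t: 8.9
ee_pos: [0.5799, -0.2858, 0.1185]
orientation: [0.999, 0.033, -0.002, -0.001]
force: [0.7, 0.5, -0.9]
finger_gap: 0.0768
t: 9.4
ee_pos: [0.5815, -0.2235, 0.2871]
orientation: [0.999, 0.031, 0.004, 0.002]
force: [0.8, 0.7, -0.3]
finger_gap: 0.0856
t: 9.9
ee_pos: [0.5609, 0.0132, 0.2798]
orientation: [0.999, 0.034, -0.0, 0.0]
force: [0.3, 1.0, -0.3]
finger_gap: 0.0854
t: 10.2
ee_pos: [0.5194, 0.0782, 0.2819]
orientation: [0.999, 0.036, 0.001, -0.001]
force: [1.0, -0.3, -0.4]
finger_gap: 0.0853
[0.51939471 0.07817335 0.28192372]
jar 0.84 [ 1.  0. 29. 66.] [0.63050499 0.28820363] [ -1.08524044  -0.76999143 108.96946646  28.7843858 ]
jar 0.71 [266.  83.  71.  72.] [0.59019207 0.09863269] [-1.19491791 -1.3569007   1.19526404  2.57665478]
jar 0.58 [534. 229. 106.  94.] [ 0.4684718 -0.1686085] [-14.14048606   3.04344607   1.20840353  -1.15299419]
ramekin 0.8 [94. 87. 85. 80.] [0.57321856 0.25030368] [-1.44573001  0.32801966  2.50339827 -0.3085298 ]
shaker 0.87 [249. 225.  78.  98.] [0.45228554 0.10159661] [-0.88908898 -0.58584209  0.89047815  0.56593178]
shaker 0.34 [423. 225.  98.  94.] [ 0.46672747 -0.06306276] [-5.80535641 -3.07947125  1.20006356  2.22236952]
shaker 0.34 [94. 88. 87. 81.] [0.57127064 0.22313274] [-1.1729632  -1.42908281 32.42433022  9.45446729]
```

View pics/w6.png

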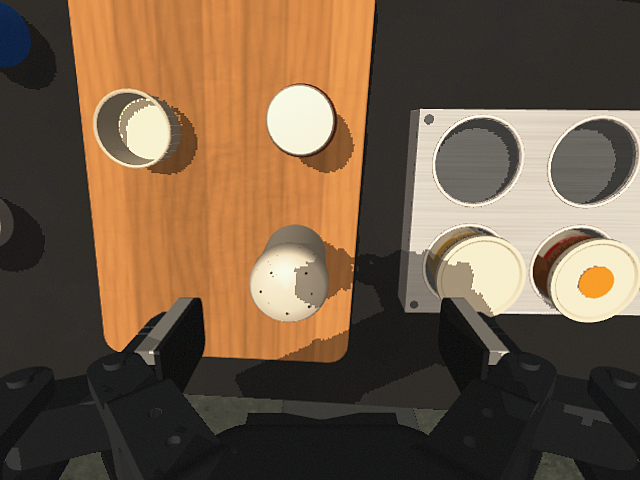

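```bash
python3 -m pendant '[0,0,0,0.036,0.01,0,1,0,0,0,0.035,0.0105,0,1,0,0,0,0,0,-0.05,1,0,0,0,0,0,-0.05,1,0,0,0,0,0,-0.05,1]'; python3 -m pendant '[0,0,0,0,0,-0.04,1,0,0,0,0,0,-0.021,1,0,0,0,0,0,0,1,0,0,0,0,0,0,0.5,0,0,0,0,0,0,0.5]' 60;  python3 -m pendant '[0,0,0,0,0,0,0.5,0,0,0,0,0,0,0.4,0,0,0,0,0,0,0.4,0,0,0,0,0,0,0.4]'
```

```text
t: 10.9
ee_pos: [0.5924, 0.0951, 0.1278]
orientation: [0.999, 0.032, -0.0, 0.0]
force: [0.9, -0.1, -0.7]
finger_gap: 0.0853
t: 11.4
ee_pos: [0.5934, 0.0966, 0.0719]
orientation: [0.999, 0.033, 0.002, -0.001]
force: [-0.5, 2.6, 2.9]
finger_gap: 0.0589
t: 11.8
ee_pos: [0.5935, 0.0968, 0.0724]
orientation: [0.999, 0.034, 0.003, -0.0]
force: [0.4, 1.6, 5.3]
finger_gap: 0.0561
```

```bash
python3 -m pendant '[0,0,0,0,0,0.01,0.4,0,0,0,0,0,0.04,0.4,0,0,0,0,0,0.05,0.4,0,0,0,0,-0.02,0.03,0.4,0,0,0,-0.003,-0.044,0,0.4]'; python3 -m pendant '[0,0,0,-0.004,-0.045,0,0.4,0,0,0,-0.004,-0.045,0,0.4,0,0,0,-0.004,-0.045,0,0.4,0,0,0,-0.004,-0.045,0,0.4,0,0,0,0,-0.03,0,0.4]'; python3 -m pendant '[0,0,0,0,0,0,0.4,0,0,0,0,0,0,0.4]'
python3 - <<'E'
from h import *
s=snap("wrist","w7"); print(env.observe()["ee_pos"])
E
```

```text
t: 12.3
ee_pos: [0.5907, 0.0337, 0.2057]
orientation: [0.999, 0.035, 0.004, -0.001]
force: [0.7, -1.0, -2.6]
finger_gap: 0.0564
t: 12.8
ee_pos: [0.5716, -0.1802, 0.1998]
orientation: [0.999, 0.033, -0.0, -0.0]
force: [0.6, 0.5, -1.5]
finger_gap: 0.057
t: 13.0
ee_pos: [0.5723, -0.1783, 0.1992]
orientation: [0.999, 0.033, -0.0, -0.0]
force: [-0.2, 0.3, -2.0]
finger_gap: 0.0557
[ 0.57252781 -0.17747669  0.19917019]
```

View pics/w7.png

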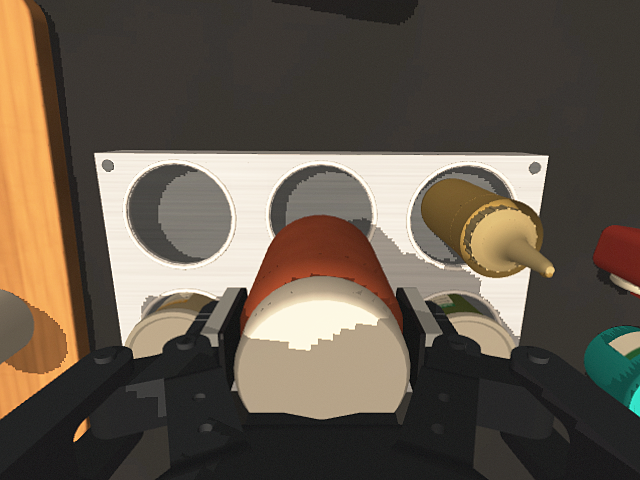

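```bash
python3 -m pendant '[0,0,0,0.003,0,-0.045,0.4,0,0,0,0,0,-0.045,0.4,0,0,0,0,0,-0.03,0.4,0,0,0,0,0,-0.012,0.4,0,0,0,0,0,-0.003,0.4]'; python3 -m pendant '[0,0,0,0,0,-0.003,0.4,0,0,0,0,0,0,0.4]'; python3 -m pendant '[0,0,0,0,0,-0.002,0.4,0,0,0,0,0,0,0.4]'; python3 -m pendant '[0,0,0,0,0,-0.002,0.4,0,0,0,0,0,0,0.4]'
```

```text
t: 13.55
ee_pos: [0.5754, -0.1769, 0.0633]
orientation: [0.999, 0.034, -0.001, 0.0]
force: [0.6, -0.5, -1.4]
finger_gap: 0.0564
t: 13.75
ee_pos: [0.5769, -0.1775, 0.0632]
orientation: [0.999, 0.034, 0.001, 0.0]
force: [0.9, -0.1, -1.2]
finger_gap: 0.0564
t: 13.95
ee_pos: [0.5762, -0.1777, 0.0601]
orientation: [0.999, 0.034, 0.001, 0.0]
force: [-0.3, -0.3, -2.2]
finger_gap: 0.0562
t: 14.15
ee_pos: [0.5759, -0.1777, 0.0575]
orientation: [0.999, 0.034, 0.0, 0.0]
force: [-0.2, 0.1, -2.1]
finger_gap: 0.0565
```

```bash
python3 -m pendant '[0,0,0,0,0,-0.002,0.4,0,0,0,0,0,0,0.4]'; python3 -m pendant '[0,0,0,0,0,-0.002,0.4,0,0,0,0,0,0,0.4]'
```

```text
t: 14.35
ee_pos: [0.5762, -0.1778, 0.0574]
orientation: [0.999, 0.034, 0.001, 0.0]
force: [-3.6, 3.8, 8.1]
finger_gap: 0.0565
t: 14.55
ee_pos: [0.5765, -0.1777, 0.0574]
orientation: [0.999, 0.034, 0.001, 0.001]
force: [-7.7, 6.1, 15.9]
finger_gap: 0.0566
```

```bash
python3 -m pendant '[0,0,0,0,0,0.004,0.4,0,0,0,0,0,0,0.7,0,0,0,0,0,0,0.9,0,0,0,0,0,0.0,0.9,0,0,0,0,0,0.005,0.9]'; python3 -m pendant '[0,0,0,0,0,0.03,0.9,0,0,0,0,0,0.05,1,0,0,0,0,0,0.05,1,0,0,0,0,0,0.05,1,0,0,0,-0.02,0.042,0.03,1]'; python3 -m pendant '[0,0,0,-0.02,0.045,0,1,0,0,0,-0.02,0.045,0,1,0,0,0,-0.02,0.045,0,1,0,0,0,-0.02,0.045,0,1,0,0,0,-0.02,0.045,0,1]'; python3 -m pendant '[0,0,0,-0.005,0.012,0,1,0,0,0,0,0,0,1,0,0,0,0,0,0,1]'
python3 - <<'E'
from h import *
o=env.observe(); print(o["ee_pos"])
s=snap("wrist","w8")
for d in finder.find_in("wrist","shaker")[:2]: print(round(d["confidence"],2),np.round(d["extent"]),*fit([(s,d["extent"])],PROF["shaker"],(.45,.1)))
E
```

```text
t: 15.05
ee_pos: [0.5752, -0.1777, 0.0612]
orientation: [0.999, 0.033, -0.001, -0.0]
force: [-0.4, -0.9, 0.7]
finger_gap: 0.0766
t: 15.55
ee_pos: [0.5586, -0.1422, 0.2734]
orientation: [1.0, 0.031, 0.002, 0.001]
force: [0.1, 1.9, 0.6]
finger_gap: 0.0851
t: 16.05
ee_pos: [0.4566, 0.0866, 0.2699]
orientation: [0.999, 0.033, 0.001, -0.0]
force: [1.3, 1.3, -0.6]
finger_gap: 0.085
t: 16.35
ee_pos: [0.4528, 0.0972, 0.2697]
orientation: [0.999, 0.034, 0.0, 0.0]
force: [-0.0, 1.1, 0.4]
finger_gap: 0.0854
[0.45277376 0.09717481 0.26971153]
0.61 [275. 161.  85.  96.] [0.45322415 0.09987136] [-0.83692966  0.44581511  0.83644106 -0.33370338]
```

View pics/w8.png

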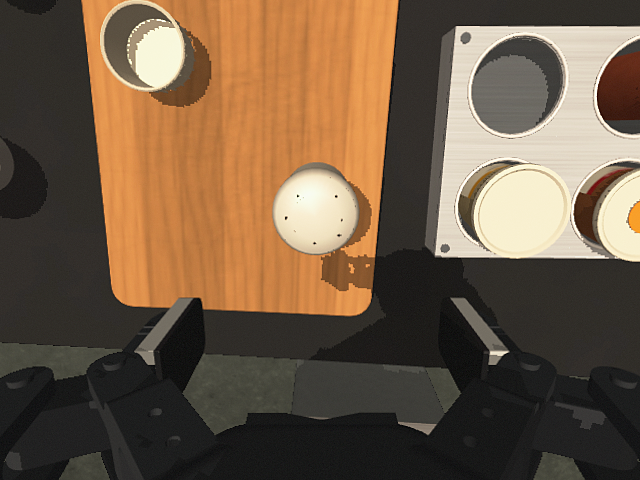

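```bash
python3 - <<'E'
from h import *
s=snap("wrist")
e=[467,33,101,106]
for rad in (.040,.0425): print(fit([(s,e)],[(rad,.042)],(.56,-.07)))
E
python3 -m pendant '[0,0,0,0,0.0035,-0.03,1,0,0,0,0,0,-0.05,1,0,0,0,0,0,-0.05,1,0,0,0,0,0,-0.04,1,0,0,0,0,0,-0.02,1]'; python3 -m pendant '[0,0,0,0,0,-0.007,1,0,0,0,0,0,0,1,0,0,0,0,0,0,0.6,0,0,0,0,0,0,0.6,0,0,0,0,0,0,0.5]' 60;  python3 -m pendant '[0,0,0,0,0,0,0.5,0,0,0,0,0,0,0.5,0,0,0,0,0,0,0.5]'
```

```text
(array([ 0.56655876, -0.06892244]), array([ 4.89466466,  1.38753816, -3.35303985, -6.83555236]))
(array([ 0.5643969 , -0.06869447]), array([ 1.35584028,  0.92786748, -1.27165995, -1.5360487 ]))
t: 17.0
ee_pos: [0.451, 0.0988, 0.0749]
orientation: [0.999, 0.032, -0.003, 0.001]
force: [0.2, 0.3, -0.5]
finger_gap: 0.0856
t: 17.5
ee_pos: [0.4541, 0.1014, 0.0747]
orientation: [0.999, 0.034, 0.002, -0.001]
force: [0.2, 1.5, 4.4]
finger_gap: 0.0654
t: 17.8
ee_pos: [0.4541, 0.1014, 0.0747]
orientation: [0.999, 0.034, 0.002, -0.001]
force: [0.1, 0.5, 5.2]
finger_gap: 0.0654
```

```bash
python3 -m pendant '[0,0,0,0,0,0.01,0.5,0,0,0,0,0,0.03,0.5,0,0,0,0,0,0.045,0.5,0,0,0,0.015,-0.025,0.03,0.5,0,0,0,0.027,-0.04,0.01,0.5]'; python3 -m pendant '[0,0,0,0.027,-0.04,0,0.5,0,0,0,0.027,-0.04,0,0.5,0,0,0,0.0155,-0.025,0,0.5,0,0,0,0,0,0,0.5,0,0,0,0,0,0,0.5]'
python3 - <<'E'
from h import *
o=env.observe();print(o["ee_pos"],o["finger_gap"])
s=snap("wrist","w9")
E
```

```text
t: 18.3
ee_pos: [0.4957, 0.0367, 0.2023]
orientation: [0.999, 0.036, 0.003, -0.001]
force: [1.0, 0.9, -2.0]
finger_gap: 0.0652
t: 18.8
ee_pos: [0.5638, -0.0698, 0.1965]
orientation: [0.999, 0.033, -0.001, -0.0]
force: [-0.2, -0.1, -2.8]
finger_gap: 0.0651
[ 0.56377718 -0.06980268  0.1964643 ] 0.06506141929548111
```

View pics/w9.png

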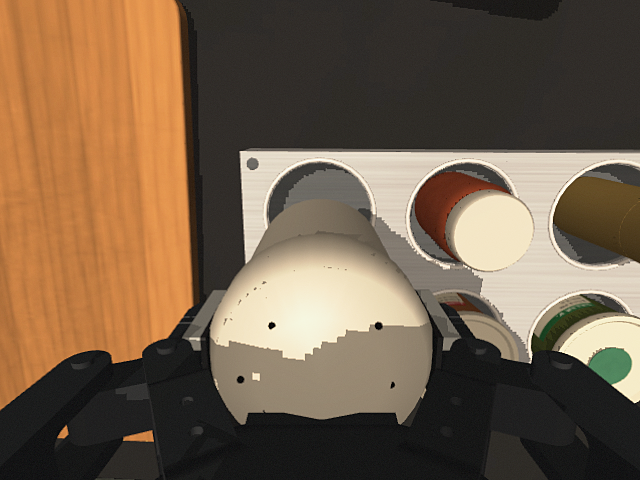

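Run:
```python
from h import *
s=snap("wrist")
e=[263,158,376]
f=lambda q:ext(s,cyl(*q,[(.0425,.042)]))[:3]-e
r=least_squares(f,(.56,-.07)); print("L",r.x,r.fun)
print("M",*fit([(s,[405,159,115,112])],[(.0425,.042)],(.57,-.17)))
p=env.observe()["ee_pos"]; print(p,"shaker bottom pred",ext(s,cyl(p[0],p[1],[(.034,p[2]-.054)])), ext(s,cyl(p[0]-.003,p[1],[(.034,p[2]-.054)])))
```

```text
L [ 0.56616724 -0.06771604] [ 1.28494176 -0.09278893 -1.28392197]
M [ 0.57190042 -0.1775922 ] [ 2.11423004  1.13726986 -1.88396127 -3.06868406]
[ 0.5637813  -0.06870136  0.19722879] shaker bottom pred [255.37046679 196.2180928  385.19323493 319.01009379] [255.23925373 202.10817566 384.5565354  323.94912638]
```

```bash
python3 -m pendant '[0,0,0,0.002,0.0005,-0.04,0.5,0,0,0,0,0,-0.04,0.5,0,0,0,0,0,-0.01,0.5,0,0,0,0,0,0,0.5]'; python3 -m pendant '[0,0,0,0,0,-0.01,0.5,0,0,0,0,0,-0.01,0.5,0,0,0,0,0,-0.01,0.5,0,0,0,0,0,-0.006,0.5,0,0,0,0,0,0,0.5]'
```

```text
t: 19.3
ee_pos: [0.5651, -0.0682, 0.1064]
orientation: [0.999, 0.034, -0.001, 0.0]
force: [0.7, -0.2, -1.9]
finger_gap: 0.0653
t: 19.8
ee_pos: [0.5655, -0.0688, 0.0701]
orientation: [0.999, 0.033, -0.001, 0.0]
force: [-0.2, -0.8, -3.3]
finger_gap: 0.0651
```

```bash
python3 -m pendant '[0,0,0,0,0,-0.006,0.5,0,0,0,0,0,0,0.5]'; python3 -m pendant '[0,0,0,0,0,-0.003,0.5,0,0,0,0,0,0,0.5]'; python3 -m pendant '[0,0,0,0,0,-0.002,0.5,0,0,0,0,0,0,0.5]'
```

```text
t: 20.0
ee_pos: [0.5659, -0.0687, 0.0647]
orientation: [0.999, 0.033, -0.0, -0.0]
force: [0.0, -0.6, -2.7]
finger_gap: 0.065
t: 20.2
ee_pos: [0.5661, -0.0687, 0.0621]
orientation: [0.999, 0.034, -0.0, 0.0]
force: [-0.7, -0.3, -1.8]
finger_gap: 0.0652
t: 20.4
ee_pos: [0.5661, -0.0687, 0.0602]
orientation: [0.999, 0.034, -0.0, 0.0]
force: [0.0, 0.1, -1.6]
finger_gap: 0.0652
```

```bash
python3 -m pendant '[0,0,0,0,0,-0.002,0.5,0,0,0,0,0,0,0.5]'; python3 -m pendant '[0,0,0,0,0,-0.001,0.5,0,0,0,0,0,0,0.5]'
```

```text
t: 20.6
ee_pos: [0.5668, -0.0687, 0.0598]
orientation: [0.999, 0.034, 0.001, 0.0]
force: [-2.2, 1.6, 3.8]
finger_gap: 0.065
t: 20.8
ee_pos: [0.567, -0.0687, 0.0597]
orientation: [0.999, 0.034, 0.001, 0.0]
force: [-4.3, 2.5, 8.5]
finger_gap: 0.0651
```

```bash
python3 -m pendant '[0,0,0,0,0,0.002,0.5,0,0,0,0,0,0,0.9,0,0,0,0,0,0,1,0,0,0,0,0,0.0,1,0,0,0,0,0,0,1]'; python3 -m pendant '[0,0,0,0,0,0.03,1,0,0,0,0,0,0.05,1,0,0,0,0,0,0.05,1,0,0,0,0,0.01,0.04,1,0,0,0,0,0.045,0,1]'; python3 -m pendant '[0,0,0,0,0.045,0,1,0,0,0,0,0.045,0,1,0,0,0,0,0.045,0,1,0,0,0,0,0.045,0,1,0,0,0,0,0.045,0,1]'; python3 -m pendant '[0,0,0,0.006,0.04,0,1,0,0,0,0,0,0,1,0,0,0,0,0,0,1]'
python3 - <<'E'
from h import *
o=env.observe(); print(o["ee_pos"])
s=snap("wrist","w10")
for d in finder.find_in("wrist","ramekin")[:2]: print(round(d["confidence"],2),np.round(d["extent"]),*fit([(s,d["extent"])],PROF["ramekin"],(.57,.25)))
E
```

```text
t: 21.3
ee_pos: [0.5662, -0.0688, 0.0593]
orientation: [0.999, 0.034, -0.0, 0.0]
force: [0.1, 0.0, -0.1]
finger_gap: 0.0855
t: 21.8
ee_pos: [0.5684, -0.0161, 0.2374]
orientation: [0.999, 0.031, 0.006, 0.0]
force: [1.3, -0.3, -0.0]
finger_gap: 0.085
t: 22.3
ee_pos: [0.5659, 0.2131, 0.2295]
orientation: [0.999, 0.034, 0.0, -0.0]
force: [1.3, 0.3, 0.5]
finger_gap: 0.0854
t: 22.6
ee_pos: [0.572, 0.2521, 0.2286]
orientation: [0.999, 0.034, -0.0, 0.001]
force: [0.5, -0.0, 0.1]
finger_gap: 0.0852
[0.57201526 0.25207637 0.22857712]
0.87 [278. 169.  85.  84.] [0.5733876  0.25231385] [-0.17666042 -0.02044486  0.17667196  0.03136869]
```

View pics/w10.png

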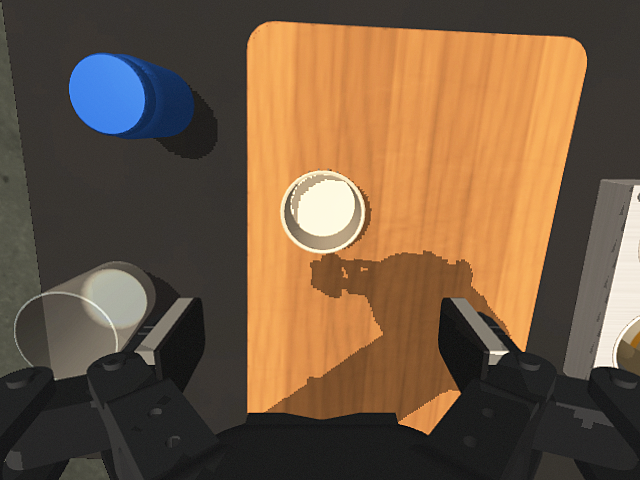

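```bash
python3 -m pendant '[0,0,0,0.0015,0,-0.03,1,0,0,0,0,0,-0.05,1,0,0,0,0,0,-0.05,1,0,0,0,0,0,-0.04,1,0,0,0,0,0,-0.015,1]'; python3 -m pendant '[0,0,0,0,0,-0.0095,1,0,0,0,0,0,0,1,0,0,0,0,0,0,0.6,0,0,0,0,0,0,0.6,0,0,0,0,0,0,0.5]' 35;  python3 -m pendant '[0,0,0,0,0,0,0.5,0,0,0,0,0,0,0.5,0,0,0,0,0,0,0.5]'
```

```text
t: 23.2
ee_pos: [0.5717, 0.2487, 0.0397]
orientation: [0.999, 0.033, -0.003, 0.002]
force: [-0.7, -0.6, -0.8]
finger_gap: 0.0855
t: 23.7
ee_pos: [0.5752, 0.2519, 0.0382]
orientation: [0.999, 0.034, 0.002, -0.001]
force: [-0.3, -1.2, 7.5]
finger_gap: 0.0655
t: 24.0
ee_pos: [0.5752, 0.2519, 0.0382]
orientation: [0.999, 0.034, 0.002, -0.001]
force: [-1.1, -1.0, 6.7]
finger_gap: 0.0654
```

```bash
python3 -m pendant '[0,0,0,0,0,0.01,0.5,0,0,0,0,0,0.04,0.5,0,0,0,0,0,0.05,0.5,0,0,0,0,0,0.05,0.5,0,0,0,-0.0135,-0.03,0.03,0.5]'; python3 -m pendant '[0,0,0,-0.0135,-0.042,0.02,0.5,0,0,0,-0.0135,-0.042,0,0.5,0,0,0,-0.0135,-0.042,0,0.5,0,0,0,-0.0135,-0.042,0,0.5,0,0,0,-0.0135,-0.042,0,0.5]'; python3 -m pendant '[0,0,0,-0.0135,-0.042,0,0.5,0,0,0,-0.0135,-0.042,0,0.5,0,0,0,-0.0135,-0.042,0,0.5,0,0,0,-0.0135,-0.042,0,0.5,0,0,0,-0.0135,-0.042,0,0.5]';python3 -m pendant '[0,0,0,-0.0135,-0.042,0,0.5,0,0,0,-0.0135,-0.042,0,0.5,0,0,0,0,-0.013,0,0.5,0,0,0,0,0,0,0.5,0,0,0,0,0,0,0.5]'
python3 - <<'E'
from h import *
o=env.observe();print(o["ee_pos"],o["finger_gap"])
s=snap("wrist","w11")
hsv=cv2.cvtColor(s["image"],cv2.COLOR_RGB2HSV)
m=cv2.inRange(hsv,(60,70,30),(85,255,200))
n,l,st,c=cv2.connectedComponentsWithStats(m)
for i in range(1,n):
    if st[i,4]>100: print(st[i],c[i],back(s,c[i:i+1],.078))
E
```

```text
t: 24.5
ee_pos: [0.5612, 0.223, 0.2194]
orientation: [0.999, 0.035, 0.002, -0.001]
force: [-0.0, -0.4, -1.2]
finger_gap: 0.0654
t: 25.0
ee_pos: [0.4917, 0.0099, 0.2358]
orientation: [0.999, 0.034, 0.001, -0.0]
force: [-0.5, -0.7, -0.9]
finger_gap: 0.0652
t: 25.5
ee_pos: [0.4243, -0.2, 0.236]
orientation: [0.999, 0.034, 0.001, -0.0]
force: [1.0, 1.0, -1.1]
finger_gap: 0.0654
t: 26.0
ee_pos: [0.3982, -0.2954, 0.2351]
orientation: [0.999, 0.033, 0.0, -0.0]
force: [0.1, 1.1, -1.3]
finger_gap: 0.0649
[ 0.39823202 -0.29544481  0.23511719] 0.06490436996496343
[ 303   96   43   45 1519] [324.22580645 118.16063199] [[ 0.47163509 -0.29273386]]
[ 480  115  135  111 9953] [554.37275193 169.74218828] [[ 0.44605608 -0.46747936]]
```

View pics/w11.png

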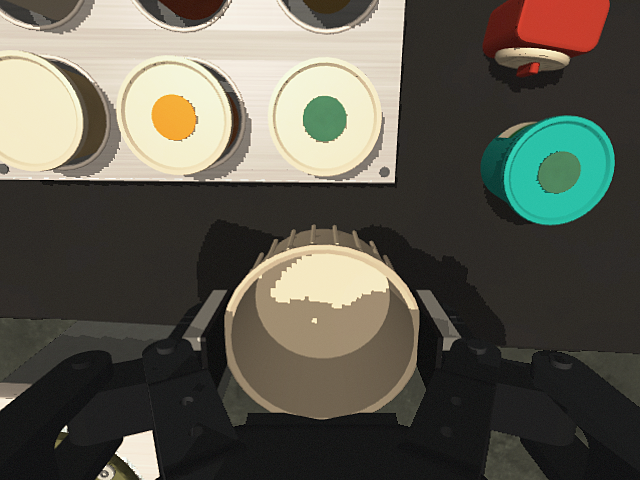

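```bash
python3 - <<'E'
from h import *
s=snap("wrist"); p=env.observe()["ee_pos"]; print(p)
f=lambda q:ext(s,cyl(q[0],q[1],[(.034,p[2]+q[2])]))[:3]-[225,245,419]
r=least_squares(f,(.4,-.29,.024)); print(r.x,r.fun, "floor/foot",ext(s,cyl(.3965,-.2945,[(.034,p[2]+.024)])))
E
python3 -m pendant '[0,0,0,0.03,0.001,0,0.5,0,0,0,0.03,0.001,0,0.5,0,0,0,0.015,0.001,-0.03,0.5,0,0,0,0,0,-0.05,0.5,0,0,0,0,0,-0.04,0.5]'; python3 -m pendant '[0,0,0,0,0,-0.01,0.5,0,0,0,0,0,0,0.5,0,0,0,0,0,0,0.5]'
```

```text
[ 0.39857337 -0.29485868  0.2351329 ]
[ 0.3948961  -0.29562863  0.01802807] [-5.68434189e-14  1.13686838e-13 -1.13686838e-13] floor/foot [217.42456129 245.41853328 420.57893409 426.9494311 ]
t: 26.6
ee_pos: [0.4737, -0.2908, 0.1124]
orientation: [0.999, 0.035, -0.0, -0.001]
force: [0.3, -0.5, -1.5]
finger_gap: 0.0648
t: 26.9
ee_pos: [0.4746, -0.293, 0.1079]
orientation: [0.999, 0.034, 0.002, 0.001]
force: [0.5, 0.2, -1.0]
finger_gap: 0.0653
```

```bash
python3 -m pendant '[0,0,0,0,0,-0.005,0.5,0,0,0,0,0,0,0.5]'; python3 -m pendant '[0,0,0,0,0,-0.002,0.5,0,0,0,0,0,0,0.5]'; python3 -m pendant '[0,0,0,0,0,-0.002,0.5,0,0,0,0,0,0,0.5]'
```

```text
t: 27.1
ee_pos: [0.4738, -0.2928, 0.1011]
orientation: [0.999, 0.034, 0.001, 0.0]
force: [0.3, 0.6, -1.5]
finger_gap: 0.0651
t: 27.3
ee_pos: [0.4732, -0.2928, 0.098]
orientation: [0.999, 0.033, 0.0, 0.0]
force: [-0.4, 0.2, -1.3]
finger_gap: 0.0652
t: 27.5
ee_pos: [0.4732, -0.2928, 0.0959]
orientation: [0.999, 0.034, 0.0, 0.0]
force: [0.9, -0.1, -1.0]
finger_gap: 0.0653
```

```bash
python3 -m pendant '[0,0,0,0,0,-0.001,0.5,0,0,0,0,0,0,0.5]'; python3 -m pendant '[0,0,0,0,0,-0.001,0.5,0,0,0,0,0,0,0.5]'; python3 -m pendant '[0,0,0,0,0,-0.001,0.5,0,0,0,0,0,0,0.5]'
```

```text
t: 27.7
ee_pos: [0.4734, -0.2929, 0.0958]
orientation: [0.999, 0.034, 0.0, 0.0]
force: [-1.5, 2.1, 4.5]
finger_gap: 0.065
t: 27.9
ee_pos: [0.4736, -0.293, 0.0958]
orientation: [0.999, 0.034, 0.001, 0.001]
force: [-2.8, 2.9, 9.7]
finger_gap: 0.0654
t: 28.1
ee_pos: [0.4738, -0.2931, 0.0958]
orientation: [0.999, 0.034, 0.001, 0.001]
force: [-4.1, 4.0, 13.4]
finger_gap: 0.0651
```

```bash
python3 -m pendant '[0,0,0,0,0,0.003,0.5,0,0,0,0,0,0,0.9,0,0,0,0,0,0,1,0,0,0,0,0,0.0,1,0,0,0,0,0,0,1]'; python3 -m pendant '[0,0,0,0,0,0.02,1,0,0,0,0,0,0.05,1,0,0,0,0,0,0.05,1,0,0,0,-0.04,0.02,0.02,1,0,0,0,-0.04,0.03,0,1]'; python3 -m pendant '[0,0,0,-0.02,0.03,0,1,0,0,0,0,0,0,1,0,0,0,0,0,0,1,0,0,0,0,0,0,1]';  python3 - <<'E'
from h import *
o=env.observe();print(o["ee_pos"])
s=snap("wrist","w12")
for d in finder.find_in("wrist","ramekin")[:2]: print(round(d["confidence"],2),np.round(d["extent"]),*fit([(s,d["extent"])],[(.030,.078),(.034,.119)],(.47,-.29)))
t=snap("side"); z=cv2.resize(t["image"][150:390,170:450,::-1],(560,480))
cv2.imwrite("pics/s12.png",z)
E
```

```text
t: 28.6
ee_pos: [0.4731, -0.2928, 0.0955]
orientation: [0.999, 0.033, -0.0, -0.0]
force: [-0.3, -0.4, -0.5]
finger_gap: 0.0855
t: 29.1
ee_pos: [0.3936, -0.2435, 0.2387]
orientation: [0.999, 0.033, 0.001, 0.001]
force: [-0.0, 2.1, 1.6]
finger_gap: 0.0855
t: 29.5
ee_pos: [0.3735, -0.2129, 0.2356]
orientation: [0.999, 0.034, -0.0, 0.0]
force: [-0.7, -0.2, -0.0]
finger_gap: 0.0854
[ 0.37346202 -0.21292152  0.23560898]
0.85 [400.  23. 117. 118.] [ 0.47145226 -0.29236238] [-0.38616179 -0.25543022  0.31785835  0.33375166]
```

View pics/w12.png

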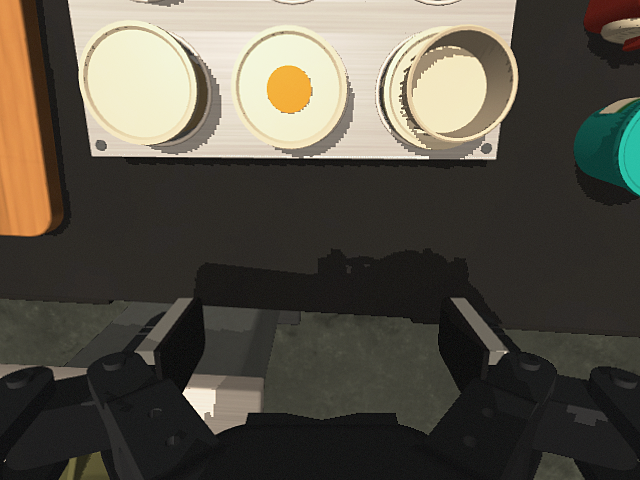

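View pics/s12.png

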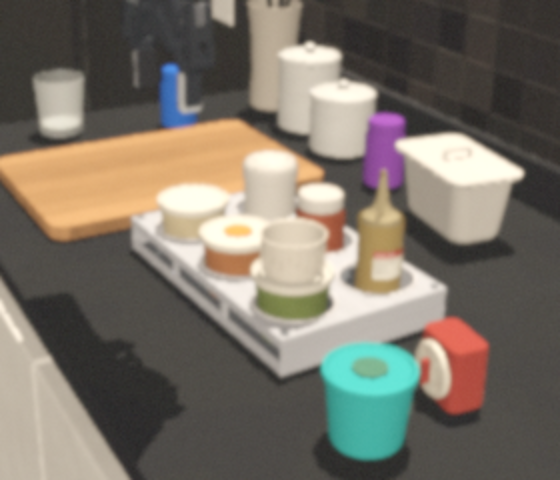

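```bash
python3 -c "
from plant import env
print(env.job_done())"
```

```text
the job is handed in; nothing more can be done
None
```

The rail is set up as asked, in the order asked, and I handed the job in at about 29.6 s of the 96 s allowed.

- **Placements:** The bottle stands in the well behind the green tub, the jar behind the orange tub and the shaker behind the cream tub. The ramekin is the right way up on the green tub's lid.
- **Setting down:** I lowered each item until the wrist force showed contact (about 5–16 N), then released it.
- **Last checks:** In the final pictures all three items stand upright in the right wells, the tubs are in their wells, and the timer and the glass show no sign of having moved. The ramekin measured about 0.4 mm from the lid centre found from the green sticker.
- **Disagreement:** One camera estimate of the ramekin's height in the grip differed by about 5 mm from the grasp value. The contact height on the lid matched the grasp value to within 1 mm, so I used that.

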